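# Flip up a length stop and set the moulding to the next one

### The job

On the saw's fence, swing the near flip stop (the one nearer the piece of picture moulding) up and over backwards until it stays up against its rear rest by itself. Then bring the moulding along the fence and press it firmly home against the other stop, which stays down, with its side flat against the fence. Do not shift either stop along the fence and leave the other things on the bench where they are.

Things in the scene. Friction and masses are not known exactly. Their poses are not given: they have to be found in the camera images.
- fence: Aluminium fence of an upcut saw, fixed to the bench: a bar 40 mm deep (x), 50 mm high, along its y from -360 to +300 mm, feet behind it. Origin: on the bench at the foot of its front face, on the saw line (a 6 mm gap in the bar, slot in the bench plate). Its x points away from the robot into the bar, so work lies at negative x. It sits a little skew on the bench.
- stop_a: One of two identical flip stops on the fence, 25 to 185 mm along its y; which is the near one (smaller y) varies. Dark steel carriage 36 mm wide (y), clamp knob behind; a push of about 25 N along the fence makes it slip. Origin: centre of its front lower edge, 50 mm above the bench in the plane of the fence's front face; axes as the fence. It carries a swing arm on a cross pin.
- stop_b: The other flip stop. The aluminium swing arm of each: a bar 14 mm square reaching 100 mm forward (-x) of the pin; a blade hanging from it 16 to 46 mm forward of the pin, down to 3 mm above the bench, 12 mm thick (its faces 6 mm either side of the stop's origin in y stop the work); at the bar's end a thumb lip 32 mm wide, 88 to 112 mm forward of the pin.
- stop_a_arm (a joint): Swing of stop_a's arm about its pin, rad: 0 = down (bar level, blade in front of the fence), growing as the lip rises on the robot's side, 1.57 = bar upright, 2.35 = leaning back on the rear rest. The arm (about 0.18 kg, little friction) falls back down if let go below about 1.8 and falls on to the rest by itself if let go above about 2.05.
- stop_b_arm (a joint): The same for stop_b.
- stop_a_hinge (a point): Centre of stop_a's hinge pin, 72 mm above the bench and 12 mm behind the plane of the fence's front face; the pin runs along the fence. Its frame turns with the arm.
- stop_b_hinge (a point): The same for stop_b.
- stop_a_lip (a point): Point on the underside of stop_a's bar, 100 mm from the pin and 7 mm below the bar's axis, under the thumb lip; when down it is 65 mm above the bench with nothing below it. The lip itself is 8 mm thick, its underside 71 mm above the bench when down (1 mm below the bar's axis), its front edge 12 mm further forward than this point. Moves with the arm.
- stop_b_lip (a point): The same for stop_b.
- moulding: Loose length of wooden picture moulding, 200 mm long (its y), 42 mm wide, square cut; 27 mm high over the 18 mm at its +x side, 18 mm over the rest; about 0.16 kg. Origin: centre of its underside. Starts in front of the fence on the -y side of both stops. Home: centre 106 mm from the far stop's origin along the fence, 21 mm in front of its face; either side may face the fence.
- parts_bin: Bystander: blue plastic parts bin, 130 x 105 x 75 mm, origin at the centre of its underside.
- glue: Bystander: white glue bottle, 54 mm across, 150 mm high, origin at the centre of its underside.
- corner_sample: Bystander: dark wooden corner sample (a chevron about 100 x 130 mm, 20 mm high), origin under its corner, arms towards its +y and -y.
- tape_measure: Bystander: black tape measure, 70 x 35 x 65 mm, origin at the centre of its underside.
There are look-alikes about, which are no part of the job. What is shaped like the stop_a but pink is not meant.

How it is judged:
On the way, in this order (a step that is already met when the one before it is completed fails the run):
1. the near stop's arm is up, leaning on its rear rest by itself, with the gripper clear of it (((y of stop_a in the frame of fence below 0.11 m and value of joint stop_a_arm above 2.2 rad and contact force between the fingers and stop_a below 0.1 N) or (y of stop_b in the frame of fence below 0.11 m and value of joint stop_b_arm above 2.2 rad and contact force between the fingers and stop_b below 0.1 N))), for 0.4 s.
2. the moulding is pressed home (2 N or more) against the far stop, its side along the fence (((y of stop_a in the frame of fence below 0.11 m and contact force between moulding and stop_b above 2 N and y of moulding in the frame of stop_b between -0.109 and -0.1035 m and x of moulding in the frame of fence above -0.024 m and angle between the y axis of moulding and the y axis of fence, either way round below 0.03 rad and z of moulding in the frame of fence below 0.004 m and angle between moulding's own z axis and vertical below 0.06 rad) or (y of stop_b in the frame of fence below 0.11 m and contact force between moulding and stop_a above 2 N and y of moulding in the frame of stop_a between -0.109 and -0.1035 m and x of moulding in the frame of fence above -0.024 m and angle between the y axis of moulding and the y axis of fence, either way round below 0.03 rad and z of moulding in the frame of fence below 0.004 m and angle between moulding's own z axis and vertical below 0.06 rad))), for 0.2 s.
At the end, for the whole second after the job is handed in: The near stop's arm is up on its rear rest (over 2.2 rad), the far stop's arm is down (under 0.08 rad), and the moulding lies flat and at rest, its end within about 3 mm of the far stop's blade, its side within about 3 mm of the fence and parallel to it within 0.03 rad (((y of stop_a in the frame of fence below 0.11 m and value of joint stop_a_arm above 2.2 rad and value of joint stop_b_arm below 0.08 rad and y of moulding in the frame of stop_b between -0.109 and -0.1035 m and x of moulding in the frame of fence above -0.024 m and angle between the y axis of moulding and the y axis of fence, either way round below 0.03 rad and z of moulding in the frame of fence below 0.004 m and angle between moulding's own z axis and vertical below 0.06 rad) or (y of stop_b in the frame of fence below 0.11 m and value of joint stop_b_arm above 2.2 rad and value of joint stop_a_arm below 0.08 rad and y of moulding in the frame of stop_a between -0.109 and -0.1035 m and x of moulding in the frame of fence above -0.024 m and angle between the y axis of moulding and the y axis of fence, either way round below 0.03 rad and z of moulding in the frame of fence below 0.004 m and angle between moulding's own z axis and vertical below 0.06 rad)) and linear speed of moulding below 0.01 m/s); the robot touches nothing.
It fails at once if either stop shifted along the fence by more than 2 mm (distance of any of stop_a, stop_b from where it was at the start of the episode above 0.002 m).
It fails at once if the far stop lifted (over 0.3 rad) ((y of stop_a in the frame of fence below 0.11 m and value of joint stop_b_arm above 0.3 rad) or (y of stop_b in the frame of fence below 0.11 m and value of joint stop_a_arm above 0.3 rad)).
It fails at once if a bystander moved by more than 20 mm (distance of any of parts_bin, glue, corner_sample, tape_measure from where it was at the start of the episode above 0.02 m).
It also fails if it takes over 72 s, if anything falls off the work surface, if the arm or the gripper's body presses on something with over 40 N, if the wrist force passes 120 N, or if a joint passes its speed limit or range.

### The arm

A 7-joint arm with a two-finger parallel gripper is mounted at the origin on the work surface. World frame = base frame: x ahead of the robot, y to its left, z up, the work surface at z = 0. Lengths are in m, angles in rad, forces in N, time in s.
With the tool pointing down it reaches from about 0.425 to 0.875 m from the base axis. Payload 4.7 kg.
Tool frame: the origin (TCP) lies midway between the tips of the shut fingers; the grasp point (between the pads) lies ctrl.grasp_offset behind it (ctrl.grasp_offset is the distance from the TCP to the grasp point, in m); z points along the fingers, y is the line along which they close (so a half turn about z gives the same grasp; the last joint's range is limited). The gripper opens to 87 mm and grips with 3 to 60 N. Pads are 19 mm wide; open, the fingers measure 117 mm over their backs; the gripper's body (75 mm by 190 mm) begins 51 mm behind the grasp point.
Start: joints at [-1.147, 0.321, -0.07, 1.45, 0.023, 1.371, -0.057], TCP at [0.259, 0.596, 0.223] pointing down, gripper open.
Joint ranges: [-2.86, 2.86], [-0.3, 2.09], [-1.38, 1.24], [0.06, 2.45], [-1.56, 4.7], [0.09, 2.05], [-2.69, 2.69]. Speed limits (rad/s): [2.57, 2.57, 3.14, 3.14, 3.14, 3.14, 3.14].

### API

Orientations are given as a rotation vector (axis times angle).
In Python, from bench import ctrl gives the robot as it stands. The module is installed in compiled form; this text tells all that it offers.
- The arm moves only by the tool jog_arm, never from a script. Its argument "moves" is one flat list of numbers, 7 for each row, row after row: the shift along the tool's x, y, z in units of 30 cm (1.0 is 30 cm), then the turn, a rotation vector about the tool's x, y, z in units of 60 degrees (1.0 is 60 degrees), then the gripper's target within -1 to 1 (fully open at 1, half-way at 0, shut at -1). In form: [x, y, z, wx, wy, wz, fingers, x, y, z, wx, wy, wz, fingers, ...]. A call has exactly 8 rows; each row is the pose to reach, as a shift and turn from the pose commanded when the call began, along the tool's axes at that moment; what a row does not reach only later rows make up. A row lasts 1/8 s, in which the tool goes at most 62.5 mm and 10.7 degrees, less where a joint would pass 70% of its speed; a pose out of reach is approached as far as the arm can. A call with a number of a shift or a turn outside -1 to 1 is refused whole. A call with a gripper value outside its range is refused whole. The fingers move at their own pace and stop on an object; "newtons" is the grip in N (left out, the last holds). Time passes only in rows, so rows that repeat a pose let the fingers close, or fill a call up. It gives the time, the measured TCP pose, the force, the opening and the grip force at its end, in the units of the state.
- ctrl.get_state(): the state, without advancing time (a new reading comes with each control period).
- ctrl.get_image(name): name is "scene" or "side" or "wrist"; returns a dict with "pixels" (400x640x3 uint8, red, green, blue), "fx", "fy", "cx", "cy" (pixels), "xyz" and "rotation" of the camera in the world; the wrist camera has in their place "tool_from_camera" (4x4, takes a point from camera to tool coordinates, whose origin is the TCP and whose axes are the flange's). Camera axes: x right, y up, looking along -z (the intrinsics and any distortion apply to the point x, -y, -z); pixel columns grow to the right and rows downward; lengths in m; the calibration is good to about 2 mm. A picture is of the moment at which its call begins: read the wrist's pose just before it. There is no depth.
- ctrl.close_job(): hands the job in; it is judged then, once.
The state is a dict: "time": time; "joint_positions": joint angles; "qd": joint speeds; "joint_torque": joint torques, N m; "position": TCP position; "tool_rot": TCP orientation; "ft_force": force on the tool from outside, world axes, zero at the start; "torque": the same for the moment, N m; "grip_width": opening from 0.0 (shut) to 1.0 (fully open); "grip_force": force on a finger pad.
Only numpy, scipy, OpenCV 4.12 (cv2) and the standard library are available. Lean on these libraries where they do the work, as an engineer would, in place of code of your own. Each camera call takes 0.05 s, during which the arm holds its last target. There are 200 camera calls.

## Working session

There is one attempt and no reset: what is moved stays moved. The work goes in short steps, Python scripts to look and compute and a tool call to move; the robot and the scene stay as the last step left them, time stands still between calls to the robot, and variables do not carry over. Pictures are saved under pics/ and viewed, at most 13 in all, crops included, and the job is handed in when it is done.

Besides the shell and the picture viewer there is one more tool, called after "Call:" in YAML: its name, and indented under it one key for each argument. jog_arm: Moves the arm, as the interface text tells. Its arguments: {"type":"object","properties":{"moves":{"type":"array"},"newtons":{"type":"number"}},"required":["moves"]}

```bash
mkdir -p pics
python3 - <<'E'
from bench import ctrl
import cv2,pickle
s=ctrl.get_state(); print(s, ctrl.grasp_offset)
for n in ("scene","side"):
    im=ctrl.get_image(n); pickle.dump(im,open(n+'.pkl','wb'))
    cv2.imwrite(f'pics/{n}0.png',im['pixels'][:,:,::-1])
    print({k:v for k,v in im.items() if k!='pixels'})
E
```

```text
{'time': 0.0, 'joint_positions': array([-1.14692719,  0.32180999, -0.07007657,  1.45168632,  0.02263345,
        1.37077882, -0.05691772]), 'qd': array([ 1.21613262e-03, -4.98201056e-04,  1.44538092e-03,  6.64402828e-04,
       -2.24053632e-05,  6.33156148e-05, -1.66960123e-03]), 'joint_torque': array([ 4.60140018e-04, -4.91298938e+01, -4.03770916e-01, -3.12519801e+01,
       -6.39267359e-02,  4.39499435e-02,  2.02020183e-04]), 'position': array([0.25879992, 0.595655  , 0.22146422]), 'tool_rot': array([-6.39099583e-01, -3.07563844e+00,  2.95089867e-03]), 'ft_force': array([-0.98377221, -0.06478531,  1.31261674]), 'torque': array([-0.02351929,  0.03318569, -0.01513546]), 'grip_force': 0.0, 'grip_width': 1.0004912841610152} 0.0187
{'fx': 478.5538707226788, 'fy': 478.5538707226788, 'cx': 318.23695822375015, 'cy': 206.00460321255653, 'xyz': array([1.16193128, 0.48219346, 1.12196779]), 'rotation': array([0.33371794, 0.64180796, 2.15712113])}
{'fx': 412.01001086889426, 'fy': 412.01001086889426, 'cx': 324.91734804044927, 'cy': 196.34185849768738, 'xyz': array([-0.07486228, -0.90168143,  0.71097752]), 'rotation': array([ 1.0405135 , -0.32775747, -0.51420697])}
```

View pics/scene0.png

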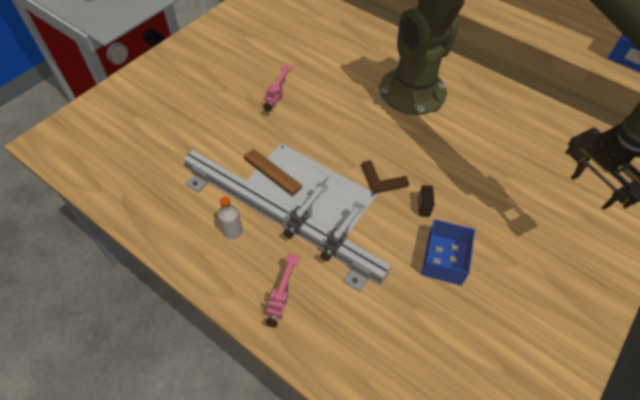

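View pics/side0.png

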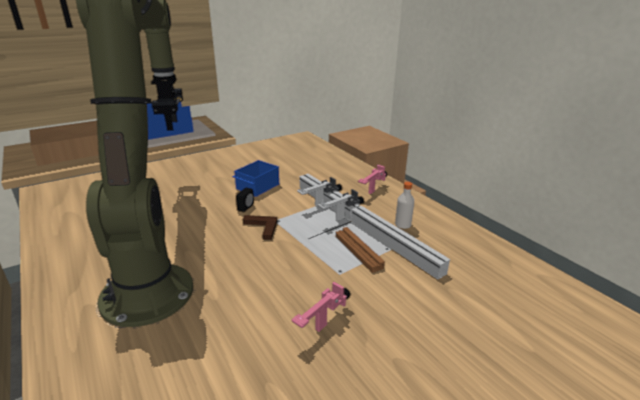

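The scene view shows the fence from (187,157) to (385,270), with the near stop at about (300,210) and the far stop at about (337,240). The moulding runs (247,155)-(298,187). In the side view the near stop is at about (335,205), the far stop at about (320,188), and the moulding at about (360,250).

```bash
cat > h.py <<'E'
import numpy as np, cv2, pickle
from scipy.spatial.transform import Rotation as R
def cam(im,tool=None):
    if 'tool_from_camera' in im:
        T=np.array(im['tool_from_camera']); Rt=R.from_rotvec(tool[1]).as_matrix()
        return Rt@T[:3,3]+tool[0], Rt@T[:3,:3]
    return np.array(im['xyz']), R.from_rotvec(im['rotation']).as_matrix()
def ray(im,u,v,z,tool=None):
    c,M=cam(im,tool)
    d=M@np.array([(u-im['cx'])/im['fx'],-(v-im['cy'])/im['fy'],-1])
    return c+d*(z-c[2])/d[2]
def proj(im,p,tool=None):
    c,M=cam(im,tool); q=M.T@(np.asarray(p)-c)
    return np.array([im['cx']+im['fx']*q[0]/-q[2], im['cy']-im['fy']*q[1]/-q[2]])
E
python3 - <<'E'
from h import *
im=pickle.load(open('scene.pkl','rb')); 
print([k for k in im])
a=im['pixels'][140:295,180:395,::-1]; b=pickle.load(open('side.pkl','rb'))['pixels'][160:290,270:460,::-1]
cv2.imwrite('pics/c1.png',cv2.resize(a,None,fx=3.7,fy=3.7,interpolation=cv2.INTER_CUBIC))
for n,p in [('fence -y end front top',(193,165)),('fence +y end',(382,279))]: pass
for u,v in [(187,153),(385,265),(190,163),(380,277)]: print(u,v,ray(im,u,v,.05))
E
```

```text
['pixels', 'fx', 'fy', 'cx', 'cy', 'xyz', 'rotation']
187 153 [ 0.68035476 -0.35049766  0.05      ]
385 265 [0.62710813 0.29760093 0.05      ]
190 163 [ 0.70074471 -0.31695268  0.05      ]
380 277 [0.6620599 0.3059327 0.05     ]
```

View pics/c1.png

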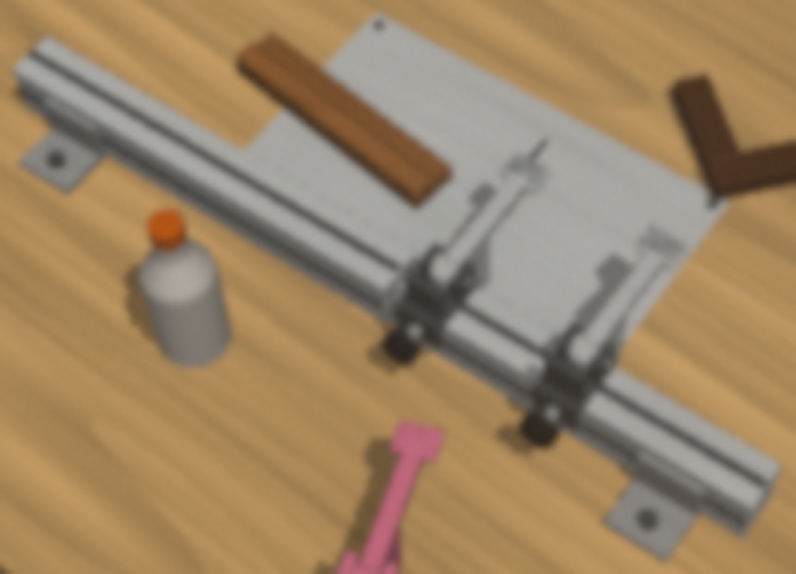

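The crop shows the front top edge of the fence from (45,37) to (778,465). The near lip is at (527,165), the far lip at (660,243), and the moulding corners are at (238,55), (272,35), (452,172) and (417,205).

Run:
```python
from h import *
im=pickle.load(open('scene.pkl','rb'))
f=lambda u,v,z: ray(im,180+u/3.7,140+v/3.7,z)
A=f(45,37,.05);B=f(778,465,.05);print('A',A,'B',B,np.linalg.norm(B-A))
d=(B-A)[:2]/np.linalg.norm((B-A)[:2]);n=np.array([d[1],-d[0]]);O=A[:2]+.36*d
print('ang',np.arctan2(d[1],d[0]),'O',O,'d',d,'n',n)
for nm,u,v,z in [('near lip',527,167,.079),('far lip',660,243,.079),('near bar base',445,265,.079),('far bar base',585,340,.079),('m1',238,55,.018),('m2',272,35,.018),('m3',452,172,.018),('m4',417,205,.0)]:
    p=f(u,v,z); q=p[:2]-O; print(nm,p,'fence xy',q@n,q@d)
from bench import ctrl
s=ctrl.get_state();print(R.from_rotvec(s['tool_rot']).as_matrix())
```

```text
A [ 0.66324692 -0.34705329  0.05      ] B [0.62055138 0.3089659  0.05      ] 0.6574070950397444
ang 1.6357874306479872 O [0.63986659 0.01218669] d [-0.06494536  0.99788882] n [0.99788882 0.06494536]
near lip [0.54589909 0.03823182 0.079     ] fence xy -0.09207760793145715 0.03209289625034897
far lip [0.54023421 0.15256783 0.079     ] fence xy -0.09030493064913386 0.14655542987180298
near bar base [0.64890657 0.04476349 0.079     ] fence xy 0.011136607150796212 0.03192092516041009
far bar base [0.63714943 0.15807738 0.079     ] fence xy 0.006763504355272684 0.14575916206815334
m1 [ 0.56566235 -0.23736018  0.018     ] fence xy -0.09025449332885016 -0.24420080368440547
m2 [ 0.53317592 -0.23004332  0.018     ] fence xy -0.12219714430041868 -0.23478955275160432
m3 [ 0.54939575 -0.03006391  0.018     ] fence xy -0.09302381486853217 -0.036285736119110616
m4 [ 0.58057849 -0.03991186  0.        ] fence xy -0.06254648716653963 -0.0481380684265128
[[-9.17206092e-01  3.98412665e-01 -5.78158835e-04]
 [ 3.98413071e-01  9.17204725e-01 -1.58657729e-03]
 [-1.01822469e-04 -1.68556439e-03 -9.99998574e-01]]
```

```bash
cat >> h.py <<'E'
O=np.array([.63987,.01219]); d=np.array([-.06495,.99789]); n=np.array([.99789,.06495])
def W(fx,fy,z): return np.r_[O+fx*n+fy*d,z]
def F(p): q=np.asarray(p)[:2]-O; return np.round([q@n,q@d,p[2]],4)
def Rt(t):  # tool y along fence, fingers tilted t from down towards +x
    z=np.r_[n*np.sin(t),-np.cos(t)]; y=np.r_[d,0]; return np.c_[np.cross(y,z),y,z]
def rows(*targets,s=None):  # (fx,fy,z,tilt)
    from bench import ctrl
    s=s or ctrl.get_state(); R0=R.from_rotvec(s['tool_rot']).as_matrix()
    print('now F',F(s['position']),'ft',np.round(s['ft_force'],2),'t',round(s['time'],2),'q',np.round(s['joint_positions'],2),'gw',round(s['grip_width'],2))
    for fx,fy,z,t in targets:
        sh=R0.T@(W(fx,fy,z)-s['position'])/.3
        w=R.from_matrix(R0.T@Rt(t)).as_rotvec()/np.radians(60)
        print((fx,fy,z,t),np.round(np.r_[sh,w],3).tolist())
E
python3 - <<'E'
from h import *
rows((-.2,.33,.26,0),(-.2,.032,.2,0))
im=pickle.load(open('scene.pkl','rb'))
print('glue',F(ray(im,180+190/3.7,140+360/3.7,0)))
E
```

```text
now F [-0.3423  0.607   0.2216] ft [-0.32  0.6  -0.02] t 0.1 q [-1.15  0.32 -0.07  1.45  0.02  1.37 -0.06] gw 1.0
(-0.2, 0.33, 0.26, 0) [-0.844, -0.605, -0.127, -0.002, -0.0, -0.453]
(-0.2, 0.032, 0.2, 0) [-1.298, -1.488, 0.075, -0.002, -0.0, -0.453]
glue [ 0.1424 -0.1038  0.    ]
```

Call:
jog_arm:
  moves: [-0.844,-0.605,-0.127,0,0,-0.453,-1,-0.844,-0.605,-0.127,0,0,-0.453,-1,-0.844,-0.605,-0.127,0,0,-0.453,-1,-0.844,-0.605,-0.127,0,0,-0.453,-1,-0.844,-0.605,-0.127,0,0,-0.453,-1,-0.844,-0.605,-0.127,0,0,-0.453,-1,-0.844,-0.605,-0.127,0,0,-0.453,-1,-0.844,-0.605,-0.127,0,0,-0.453,-1]
  newtons: 40

```text
time: 1.1
position: [0.4175, 0.3305, 0.2602]
tool_rot: [0.106, -3.139, 0.0]
ft_force: [-0.5, 0.6, -0.4]
grip_width: 0.174
grip_force: 0.0
```

Run:
```python
from h import *
rows((-.18,.032,.22,0),(-.18,.032,.22,.8))
```

```text
now F [-0.2012  0.3321  0.2602] ft [-0.5   0.57 -0.42] t 1.1 q [-0.78  0.06  0.06  1.69 -0.    1.4   0.92] gw 0.17
(-0.18, 0.032, 0.22, 0) [-0.068, -1.0, 0.134, -0.0, -0.001, 0.003]
(-0.18, 0.032, 0.22, 0.8) [-0.068, -1.0, 0.134, 0.001, -0.765, 0.003]
```

Call:
jog_arm:
  moves: [-0.07,-1,0.13,0,-0.76,0,-1,-0.07,-1,0.13,0,-0.76,0,-1,-0.07,-1,0.13,0,-0.76,0,-1,-0.07,-1,0.13,0,-0.76,0,-1,-0.07,-1,0.13,0,-0.76,0,-1,-0.07,-1,0.13,0,-0.76,0,-1,-0.07,-1,0.13,0,-0.76,0,-1,-0.07,-1,0.13,0,-0.76,0,-1]

```text
time: 2.1
position: [0.4662, 0.1367, 0.1272]
tool_rot: [-0.099, 2.627, 0.012]
ft_force: [-0.3, 1.2, 0.3]
grip_width: 0.002
grip_force: 0.0
```

Run:
```python
from h import *
from bench import ctrl
s=ctrl.get_state(); im=ctrl.get_image('wrist'); im['tool']=(s['position'],s['tool_rot'])
pickle.dump(im,open('w1.pkl','wb')); cv2.imwrite('pics/w1.png',im['pixels'][:,:,::-1])
print(R.from_rotvec(s['tool_rot']).as_matrix()[:,2])
T=im['tool']
for p in [W(-.1,.032,.079),W(-.1,.146,.079),W(-.021,-.04,.027)]: print(proj(im,p,T))
rows((-.18,.032,.1,.8),(-.15,.032,.05,.8))
```

```text
[ 0.48955045  0.02719145 -0.87155091]
[209.38267486 244.64704755]
[335.83124809 246.1794959 ]
[180.61588857 246.52573527]
now F [-0.1663  0.132   0.1246] ft [-3.36  2.08 -1.45] t 2.15 q [-0.09 -0.3  -0.36  2.37  0.18  0.59  1.06] gw 0.0
(-0.18, 0.032, 0.1, 0.8) [0.083, -0.332, 0.054, -0.011, -0.277, 0.012]
(-0.15, 0.032, 0.05, 0.8) [0.077, -0.329, 0.248, -0.011, -0.277, 0.012]
```

View pics/w1.png

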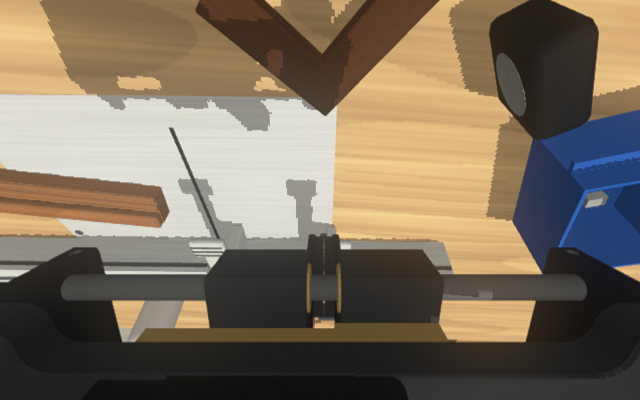

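The wrist view shows the near lip at (210,245), which matches the projection of my estimate (209,245). The 0.8 rad tilt is out of reach, so I'll use about 0.45–0.55.

Run:
```python
from h import *
rows((-.15,.032,.12,.45))
```

```text
now F [-0.1663  0.132   0.1246] ft [-3.36  2.08 -1.45] t 2.15 q [-0.09 -0.3  -0.36  2.37  0.18  0.59  1.06] gw 0.0
(-0.15, 0.032, 0.12, 0.45) [-0.037, -0.333, 0.044, -0.012, 0.057, 0.01]
```

Call:
jog_arm:
  moves: [-0.04,-0.33,0.04,-0.01,0.06,0.01,-1,-0.04,-0.33,0.04,-0.01,0.06,0.01,-1,-0.04,-0.33,0.04,-0.01,0.06,0.01,-1,-0.04,-0.33,0.04,-0.01,0.06,0.01,-1,-0.04,-0.33,0.04,-0.01,0.06,0.01,-1,-0.04,-0.33,0.04,-0.01,0.06,0.01,-1,-0.04,-0.33,0.04,-0.01,0.06,0.01,-1,-0.04,-0.33,0.04,-0.01,0.06,0.01,-1]

```text
time: 3.15
position: [0.4899, 0.0342, 0.1244]
tool_rot: [-0.081, 2.691, 0.014]
ft_force: [-0.9, -0.8, 0.5]
grip_width: 0.006
grip_force: 0.0
```

Run:
```python
from h import *
from bench import ctrl
print(np.arccos(-R.from_rotvec(ctrl.get_state()['tool_rot']).as_matrix()[2,2]))
rows((-.15,.032,.12,.45),(-.14,.032,.053,.45),(-.103,.032,.053,.55),(-.11,.032,.053,.5))
```

```text
0.44991827170379883
now F [-0.1483  0.0317  0.1244] ft [-0.92 -0.79  0.51] t 3.15 q [-0.09 -0.26 -0.06  2.33  0.05  0.62  1.45] gw 0.01
(-0.15, 0.032, 0.12, 0.45) [0.012, 0.001, 0.011, -0.005, -0.0, -0.004]
(-0.14, 0.032, 0.053, 0.45) [0.079, 0.002, 0.226, -0.005, -0.0, -0.004]
(-0.103, 0.032, 0.053, 0.55) [-0.032, 0.003, 0.28, -0.006, -0.096, -0.003]
(-0.11, 0.032, 0.053, 0.5) [-0.011, 0.003, 0.27, -0.006, -0.048, -0.003]
```

Call:
jog_arm:
  moves: [0.079,0.002,0.226,-0.005,0,-0.004,-1,0.079,0.002,0.226,-0.005,0,-0.004,-1,0.079,0.002,0.226,-0.005,0,-0.004,-1,0.079,0.002,0.226,-0.005,0,-0.004,-1,0.01,0.003,0.258,-0.005,-0.05,-0.003,-1,-0.032,0.003,0.28,-0.006,-0.096,-0.003,-1,-0.032,0.003,0.28,-0.006,-0.096,-0.003,-1,-0.032,0.003,0.28,-0.006,-0.096,-0.003,-1]

```text
time: 4.15
position: [0.5349, 0.0372, 0.0536]
tool_rot: [-0.083, 2.59, 0.024]
ft_force: [-3.0, 0.0, -0.7]
grip_width: 0.005
grip_force: 1.5
```

Run:
```python
from h import *
from bench import ctrl
s=ctrl.get_state()
print(np.arccos(-R.from_rotvec(s['tool_rot']).as_matrix()[2,2]))
im=ctrl.get_image('side'); cv2.imwrite('pics/s2.png',cv2.resize(im['pixels'][130:290,200:410,::-1],None,fx=3.7,fy=3.7,interpolation=cv2.INTER_CUBIC))
t=.55
T=[]
for th in (.25,.5,.75,1.0,1.25,1.5,1.75,2.0,2.15):
    # lip edge (r=.112,s=.001..) vs corner on underside r=.1
    th0=th
    u=np.array([-np.cos(th),np.sin(th)]); dn=np.array([-np.sin(th),-np.cos(th)])
    h=np.array([.012,.072]); c=np.array([np.cos(t),np.sin(t)]); f=np.array([-np.sin(t),np.cos(t)])
    if th<1.02: P=h+.112*u+.001*dn-.010*f   # lip edge 10 mm above the tip corner on the face
    else: P=h+.104*u+.001*dn
    tcp=P-.0095*c; T.append((round(tcp[0],4),.032,round(tcp[1],4),t))
rows(*T)
```

```text
0.5503045033914415
now F [-0.1032  0.0318  0.0535] ft [-3.69 -0.21 -0.54] t 4.2 q [-0.06 -0.07 -0.08  2.39  0.14  0.28  1.36] gw 0.0
(np.float64(-0.0996), 0.032, np.float64(0.0852), 0.55) [-0.065, 0.001, -0.084, 0.0, 0.0, -0.001]
(np.float64(-0.0896), 0.032, np.float64(0.1113), 0.55) [-0.139, 0.001, -0.141, 0.0, 0.0, -0.001]
(np.float64(-0.0735), 0.032, np.float64(0.1341), 0.55) [-0.225, 0.001, -0.177, 0.0, 0.0, -0.001]
(np.float64(-0.0522), 0.032, np.float64(0.1522), 0.55) [-0.317, 0.001, -0.192, 0.0, 0.0, -0.001]
(np.float64(-0.0298), 0.032, np.float64(0.1654), 0.55) [-0.404, 0.001, -0.19, 0.0, 0.0, -0.001]
(np.float64(-0.0045), 0.032, np.float64(0.1707), 0.55) [-0.485, 0.001, -0.161, 0.0, 0.0, -0.001]
(np.float64(0.0215), 0.032, np.float64(0.1695), 0.55) [-0.556, 0.001, -0.112, 0.0, 0.0, -0.001]
(np.float64(0.0463), 0.032, np.float64(0.162), 0.55) [-0.614, 0.001, -0.048, 0.0, 0.0, -0.001]
(np.float64(0.06), 0.032, np.float64(0.1546), 0.55) [-0.64, 0.001, -0.003, 0.0, 0.0, -0.001]
```

View pics/s2.png

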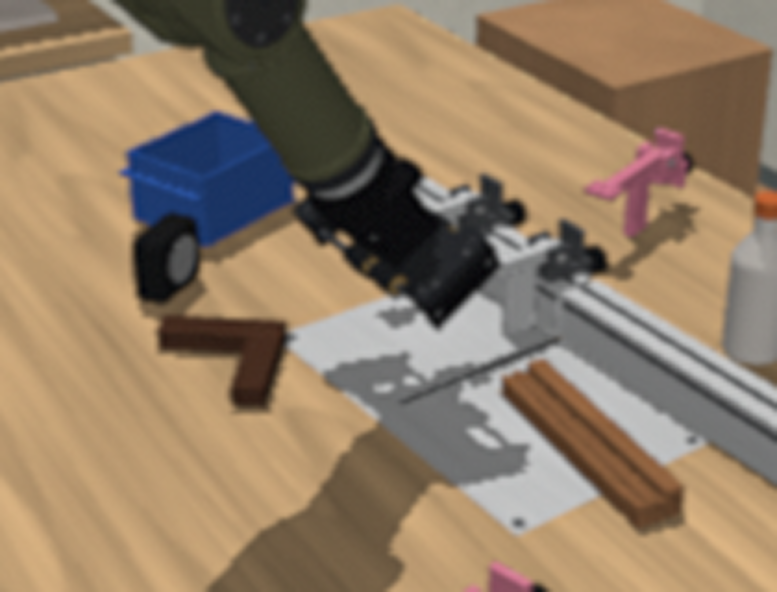

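The picture shows the fingertips at (440,320), just in front of the near stop's lip. The contact force is about 3.7 N, so I'll lift along the arc.

Call:
jog_arm:
  moves: [-0.03,0,-0.04,0,0,0,-1,-0.065,0,-0.084,0,0,0,-1,-0.1,0,-0.114,0,0,0,-1,-0.139,0,-0.141,0,0,0,-1,-0.18,0,-0.16,0,0,0,-1,-0.225,0,-0.177,0,0,0,-1,-0.27,0,-0.186,0,0,0,-1,-0.317,0,-0.192,0,0,0,-1]

```text
time: 5.2
position: [0.5868, 0.0407, 0.1525]
tool_rot: [-0.084, 2.589, 0.024]
ft_force: [0.9, 0.4, -0.1]
grip_width: 0.006
grip_force: 0.4
```

Run:
```python
from h import *
from bench import ctrl
im=ctrl.get_image('side'); cv2.imwrite('pics/s3.png',cv2.resize(im['pixels'][110:270,230:440,::-1],None,fx=3.7,fy=3.7,interpolation=cv2.INTER_CUBIC))
rows((-.03,.032,.1654,.55),(-.0045,.032,.1707,.55),(.0215,.032,.1695,.55),(.0463,.032,.162,.55),(.06,.032,.1546,.55))
```

```text
now F [-0.0489  0.032   0.1545] ft [3.59 1.2  1.16] t 5.25 q [-0.08 -0.12 -0.05  2.19  0.06  0.52  1.45] gw 0.0
(-0.03, 0.032, 0.1654, 0.55) [-0.073, 0.0, 0.002, 0.001, 0.005, -0.001]
(-0.0045, 0.032, 0.1707, 0.55) [-0.154, 0.0, 0.032, 0.001, 0.005, -0.001]
(0.0215, 0.032, 0.1695, 0.55) [-0.226, 0.0, 0.081, 0.001, 0.005, -0.001]
(0.0463, 0.032, 0.162, 0.55) [-0.283, 0.0, 0.146, 0.001, 0.005, -0.001]
(0.06, 0.032, 0.1546, 0.55) [-0.309, 0.0, 0.191, 0.001, 0.005, -0.001]
```

View pics/s3.png

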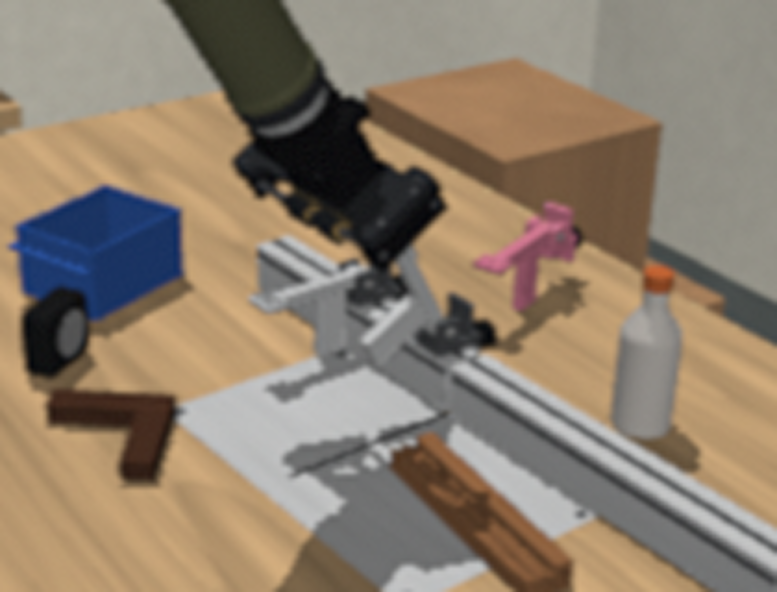

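The near arm is raised to about 1.1 rad and rests on the fingers at about (400,260), and the far arm is still down. I'll continue over the top.

Call:
jog_arm:
  moves: [-0.037,0,-0.003,0,0,0,-1,-0.075,0,0.002,0,0,0,-1,-0.115,0,0.016,0,0,0,-1,-0.154,0,0.032,0,0,0,-1,-0.19,0,0.055,0,0,0,-1,-0.226,0,0.081,0,0,0,-1,-0.255,0,0.112,0,0,0,-1,-0.283,0,0.146,0,0,0,-1]

```text
time: 6.25
position: [0.6807, 0.0467, 0.157]
tool_rot: [-0.084, 2.593, 0.024]
ft_force: [0.3, -0.1, 0.2]
grip_width: 0.005
grip_force: 0.0
```

Run:
```python
from h import *
rows((.054,.032,.159,.55),(.066,.032,.151,.55),(.05,.032,.18,.55),(-.02,.032,.24,.45),(-.12,-.05,.24,0),(-.14,-.14,.2,0))
```

```text
now F [0.043  0.0318 0.157 ] ft [ 0.31 -0.09  0.15] t 6.25 q [-0.09  0.08 -0.04  1.98  0.07  0.53  1.46] gw 0.0
(0.054, 0.032, 0.159, 0.55) [-0.035, 0.001, 0.014, 0.0, -0.002, -0.0]
(0.066, 0.032, 0.151, 0.55) [-0.055, 0.001, 0.057, 0.0, -0.002, -0.0]
(0.05, 0.032, 0.18, 0.55) [-0.06, 0.001, -0.053, 0.0, -0.002, -0.0]
(-0.02, 0.032, 0.24, 0.45) [0.035, 0.001, -0.345, 0.0, 0.093, -0.0]
(-0.12, -0.05, 0.24, 0) [0.32, -0.273, -0.519, 0.0, 0.523, -0.0]
(-0.14, -0.14, 0.2, 0) [0.446, -0.573, -0.44, 0.0, 0.523, -0.0]
```

Call:
jog_arm:
  moves: [-0.035,0,0.014,0,0,0,-1,-0.055,0,0.057,0,0,0,-1,-0.055,0,0.057,0,0,0,-1,-0.06,0,-0.053,0,0,0,-1,-0.02,0,-0.2,0,0.05,0,-1,0.035,0,-0.345,0,0.093,0,-1,0.035,0,-0.345,0,0.093,0,-1,0.035,0,-0.345,0,0.093,0,-1]

```text
time: 7.25
position: [0.6176, 0.0425, 0.241]
tool_rot: [-0.087, 2.688, 0.021]
ft_force: [-0.7, 0.8, -0.1]
grip_width: 0.004
grip_force: 0.0
```

Run:
```python
from h import *
rows((-.15,-.14,.24,0))
```

```text
now F [-0.0203  0.0317  0.241 ] ft [-0.7   0.76 -0.1 ] t 7.25 q [-0.08 -0.07 -0.05  1.93  0.03  0.84  1.49] gw 0.0
(-0.15, -0.14, 0.24, 0) [0.39, -0.573, -0.186, 0.0, 0.432, -0.0]
```

Call:
jog_arm:
  moves: [0.39,-0.573,-0.186,0,0.432,0,1,0.39,-0.573,-0.186,0,0.432,0,1,0.39,-0.573,-0.186,0,0.432,0,1,0.39,-0.573,-0.186,0,0.432,0,1,0.39,-0.573,-0.186,0,0.432,0,1,0.39,-0.573,-0.186,0,0.432,0,1,0.39,-0.573,-0.186,0,0.432,0,1,0.39,-0.573,-0.186,0,0.432,0,1]

```text
time: 8.25
position: [0.5, -0.1363, 0.2402]
tool_rot: [-0.105, 3.139, 0.001]
ft_force: [0.7, 0.1, -1.5]
grip_width: 0.83
grip_force: 0.0
```

Run:
```python
from h import *
from bench import ctrl
im=ctrl.get_image('scene'); pickle.dump(im,open('sc4.pkl','wb'));cv2.imwrite('pics/c4.png',cv2.resize(im['pixels'][100:255,180:395,::-1],None,fx=3.7,fy=3.7,interpolation=cv2.INTER_CUBIC))
rows((-.15,-.14,.05,0))
```

```text
now F [-0.1493 -0.1393  0.2403] ft [-0.07  0.28  0.06] t 8.3 q [ 0.08  0.03  0.14  1.75 -0.01  1.36  1.86] gw 0.87
(-0.15, -0.14, 0.05, 0) [0.003, -0.003, 0.634, 0.001, 0.001, 0.001]
```

View pics/c4.png

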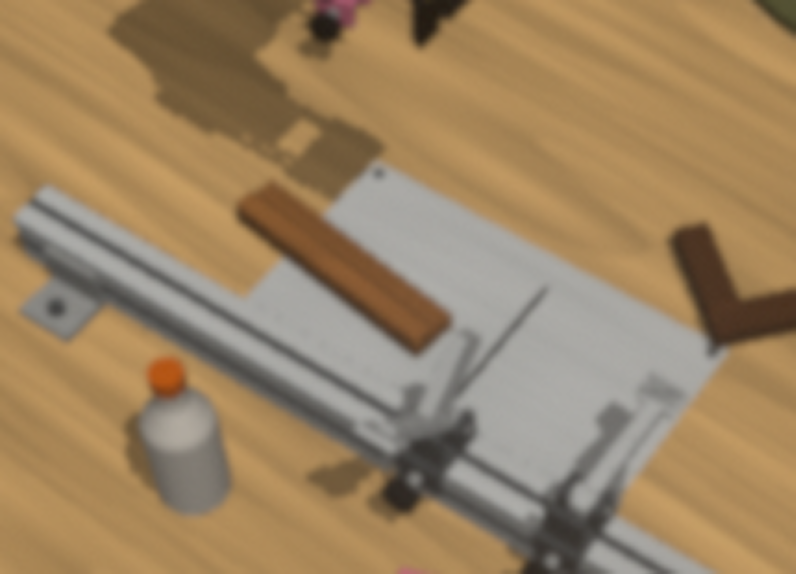

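Run:
```python
from h import *
im=pickle.load(open('sc4.pkl','rb'))
q=lambda p:np.round((proj(im,p)-[180,100])*3.7)
for th in (0,1.57,2.35): print(th,q(W(.012-.1*np.cos(th),.032,.072+.1*np.sin(th))), 'blade tip',q(W(.012-.03*np.cos(th)-.069*np.sin(th),.032,.072+.03*np.sin(th)-.069*np.cos(th))))
```

```text
0 [524. 324.] blade tip [469. 441.]
1.57 [442. 337.] blade tip [500. 329.]
2.35 [380. 435.] blade tip [467. 335.]
```

The near arm is up: its lip is at about (385,437), where a projection at 2.35 rad predicts (380,435). The moulding is undisturbed at (238,207)-(452,320). Next I'll descend in front of it.

Call:
jog_arm:
  moves: [0.003,-0.003,0.634,0,0,0,1,0.003,-0.003,0.634,0,0,0,1,0.003,-0.003,0.634,0,0,0,1,0.003,-0.003,0.634,0,0,0,1,0.003,-0.003,0.7,0,0,0,1,0.003,-0.003,0.76,0,0,0,1,0.003,-0.003,0.76,0,0,0,1,0.003,-0.003,0.76,0,0,0,1]
  newtons: 40

```text
time: 9.3
position: [0.4999, -0.1383, 0.0136]
tool_rot: [-0.102, 3.138, 0.0]
ft_force: [-0.2, -0.0, 1.9]
grip_width: 1.002
grip_force: 0.0
```

Run:
```python
from h import *
rows((-.1,-.14,.011,0),(-.06,-.14,.011,0))
```

```text
now F [-0.1495 -0.1411  0.0136] ft [-0.19 -0.05  1.91] t 9.3 q [ 0.09  0.25  0.14  2.   -0.05  0.89  1.89] gw 1.0
(-0.1, -0.14, 0.011, 0) [-0.165, 0.004, 0.009, 0.0, 0.002, -0.0]
(-0.06, -0.14, 0.011, 0) [-0.298, 0.004, 0.009, 0.0, 0.002, -0.0]
```

Push to about fx −0.062 slowly.

Call:
jog_arm:
  moves: [-0.05,0,0.005,0,0,0,1,-0.09,0,0.005,0,0,0,1,-0.13,0,0.005,0,0,0,1,-0.17,0,0.005,0,0,0,1,-0.21,0,0.005,0,0,0,1,-0.25,0,0.005,0,0,0,1,-0.28,0,0.005,0,0,0,1,-0.295,0,0.005,0,0,0,1]

```text
time: 10.3
position: [0.5878, -0.1323, 0.0108]
tool_rot: [-0.102, 3.14, 0.001]
ft_force: [-1.8, 0.7, 0.9]
grip_width: 1.0
grip_force: 0.6
```

Run:
```python
from h import *
from bench import ctrl
im=ctrl.get_image('scene'); pickle.dump(im,open('sc5.pkl','wb'));cv2.imwrite('pics/c5.png',cv2.resize(im['pixels'][120:260,180:370,::-1],None,fx=4,fy=4,interpolation=cv2.INTER_CUBIC))
rows((-.053,-.14,.011,0))
```

```text
now F [-0.0609 -0.1408  0.0109] ft [ 1.31  0.17 -0.14] t 10.35 q [ 0.07  0.41  0.13  1.79 -0.06  0.95  1.86] gw 1.0
(-0.053, -0.14, 0.011, 0) [-0.026, 0.003, -0.0, 0.0, 0.001, 0.0]
```

View pics/c5.png

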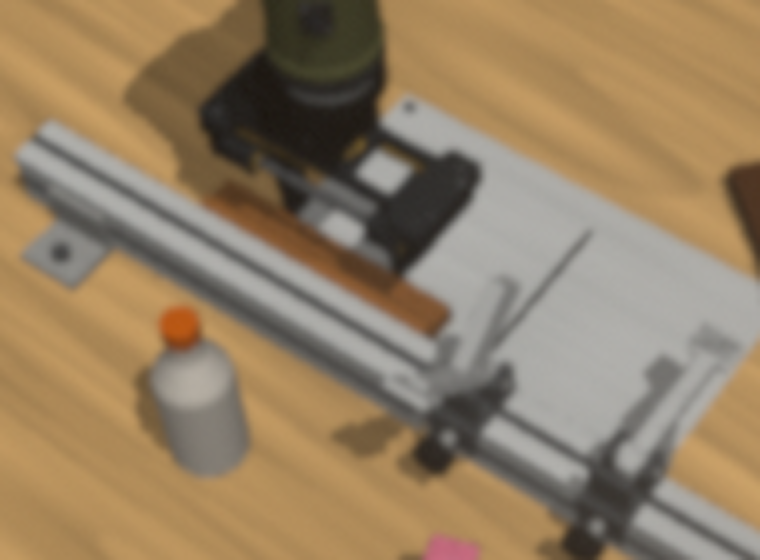

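The moulding is now square to the fence and almost against it, with its far end at (445,320). I'll press it in.

Call:
jog_arm:
  moves: [-0.007,0,0,0,0,0,1,-0.014,0,0,0,0,0,1,-0.02,0,0,0,0,0,1,-0.025,0,0,0,0,0,1,-0.03,0,0,0,0,0,1,-0.03,0,0,0,0,0,1,-0.03,0,0,0,0,0,1,-0.03,0,0,0,0,0,1]

```text
time: 11.35
position: [0.5943, -0.1321, 0.0107]
tool_rot: [0.101, -3.137, -0.001]
ft_force: [-6.2, -1.2, 4.3]
grip_width: 0.999
grip_force: 2.9
```

Run:
```python
from h import *
rows((-.09,-.14,.011,0))
```

```text
now F [-0.0548 -0.141   0.0107] ft [-6.22 -1.17  4.29] t 11.35 q [ 0.07  0.42  0.13  1.77 -0.06  0.96  1.86] gw 1.0
(-0.09, -0.14, 0.011, 0) [0.117, 0.003, -0.0, 0.001, -0.003, -0.0]
```

Call:
jog_arm:
  moves: [0.1,0,0,0,0,0,1,0.18,0,0,0,0,0,1,0.18,-0.2,0,0,0,0,1,0.18,-0.4,0,0,0,0,1,0.18,-0.64,0,0,0,0,1,0.18,-0.64,0,0,0,0,1,0.18,-0.64,0,0,0,0,1,0.18,-0.64,0,0,0,0,1]

```text
time: 12.35
position: [0.5556, -0.3243, 0.0106]
tool_rot: [-0.106, 3.139, 0.003]
ft_force: [-0.1, 1.0, 0.2]
grip_width: 1.0
grip_force: 0.0
```

Run:
```python
from h import *
rows((-.026,-.335,.012,0),(-.026,-.3,.012,0))
```

```text
now F [-0.106  -0.3303  0.0106] ft [-0.11  1.03  0.25] t 12.35 q [ 0.33  0.49  0.2   1.69 -0.11  0.98  2.21] gw 1.0
(-0.026, -0.335, 0.012, 0) [-0.267, -0.016, -0.005, 0.002, 0.001, 0.002]
(-0.026, -0.3, 0.012, 0) [-0.267, 0.1, -0.004, 0.002, 0.001, 0.002]
```

Call:
jog_arm:
  moves: [-0.1,-0.016,-0.005,0,0,0,1,-0.2,-0.016,-0.005,0,0,0,1,-0.267,-0.016,-0.005,0,0,0,1,-0.267,-0.016,-0.005,0,0,0,1,-0.267,-0.016,-0.005,0,0,0,1,-0.267,-0.016,-0.005,0,0,0,1,-0.267,-0.016,-0.005,0,0,0,1,-0.267,-0.016,-0.005,0,0,0,1]

```text
time: 13.35
position: [0.6347, -0.3267, 0.0125]
tool_rot: [-0.101, 3.139, 0.001]
ft_force: [0.8, 0.3, 0.1]
grip_width: 0.999
grip_force: 0.0
```

Run:
```python
from h import *
from bench import ctrl
im=ctrl.get_image('scene'); pickle.dump(im,open('sc6.pkl','wb'));cv2.imwrite('pics/c6.png',cv2.resize(im['pixels'][100:240,150:340,::-1],None,fx=4,fy=4,interpolation=cv2.INTER_CUBIC))
q=lambda p:np.round((proj(im,p)-[150,100])*4)
print('pred end corners',q(W(-.042,-.04,.027)),q(W(0,-.04,.027)),q(W(-.042,-.24,.027)))
rows((-.026,-.3,.012,0),(-.026,-.1185,.012,0))
```

```text
pred end corners [562. 385.] [526. 426.] [338. 256.]
now F [-0.0271 -0.3379  0.0125] ft [-0.91 -0.65  0.46] t 13.4 q [ 0.3   0.61  0.19  1.48 -0.13  1.06  2.16] gw 1.0
(-0.026, -0.3, 0.012, 0) [-0.004, 0.126, 0.002, 0.001, 0.001, -0.001]
(-0.026, -0.1185, 0.012, 0) [-0.003, 0.731, 0.002, 0.001, 0.001, -0.001]
```

View pics/c6.png

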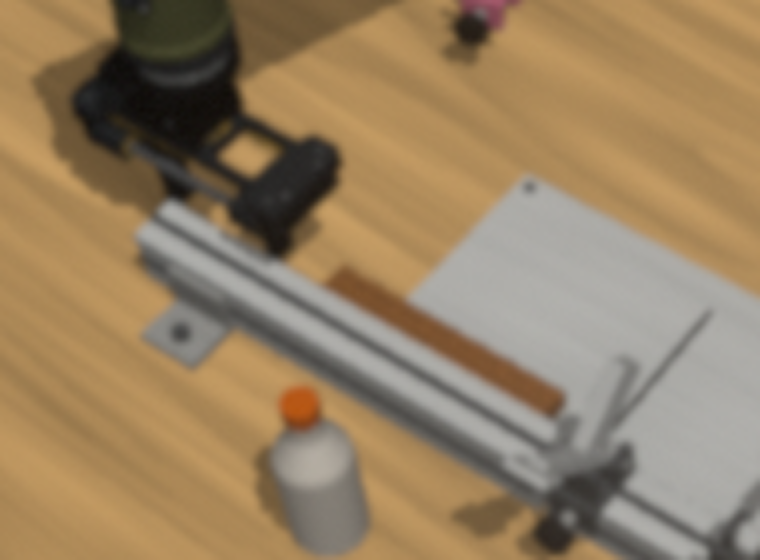

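The moulding lies along the fence from (345,268) to (562,395), and the finger is beyond its −y end at (275,245). I'll slide it along.

Call:
jog_arm:
  moves: [-0.003,0.06,0,0,0,0,1,-0.003,0.12,0,0,0,0,1,-0.003,0.17,0,0,0,0,1,-0.003,0.22,0,0,0,0,1,-0.003,0.28,0,0,0,0,1,-0.003,0.34,0,0,0,0,1,-0.003,0.4,0,0,0,0,1,-0.003,0.44,0,0,0,0,1]

```text
time: 14.4
position: [0.6275, -0.1929, 0.0124]
tool_rot: [-0.103, 3.139, 0.002]
ft_force: [0.2, -0.6, -0.2]
grip_width: 1.002
grip_force: 0.3
```

Run:
```python
from h import *
rows((-.026,-.132,.012,0))
```

```text
now F [-0.0257 -0.2039  0.0124] ft [ 0.23 -0.59 -0.2 ] t 14.4 q [ 0.13  0.5   0.16  1.65 -0.1   1.    1.96] gw 1.0
(-0.026, -0.132, 0.012, 0) [0.001, 0.24, 0.002, 0.001, 0.001, 0.001]
```

Call:
jog_arm:
  moves: [0,0.04,0,0,0,0,1,0,0.08,0,0,0,0,1,0,0.12,0,0,0,0,1,0,0.155,0,0,0,0,1,0,0.185,0,0,0,0,1,0,0.21,0,0,0,0,1,0,0.23,0,0,0,0,1,0,0.24,0,0,0,0,1]

```text
time: 15.4
position: [0.6227, -0.1225, 0.0124]
tool_rot: [-0.102, 3.139, 0.001]
ft_force: [-1.1, -0.1, 0.1]
grip_width: 0.999
grip_force: 0.3
```

Run:
```python
from h import *
from bench import ctrl
im=ctrl.get_image('scene'); pickle.dump(im,open('sc7.pkl','wb'));cv2.imwrite('pics/c7.png',cv2.resize(im['pixels'][130:270,200:390,::-1],None,fx=4,fy=4,interpolation=cv2.INTER_CUBIC))
rows((-.026,-.12,.012,0))
```

```text
now F [-0.0258 -0.133   0.0124] ft [-0.44 -0.23 -0.11] t 15.45 q [ 0.04  0.46  0.15  1.71 -0.08  0.98  1.85] gw 1.0
(-0.026, -0.12, 0.012, 0) [0.001, 0.043, 0.001, 0.001, 0.001, 0.0]
```

View pics/c7.png

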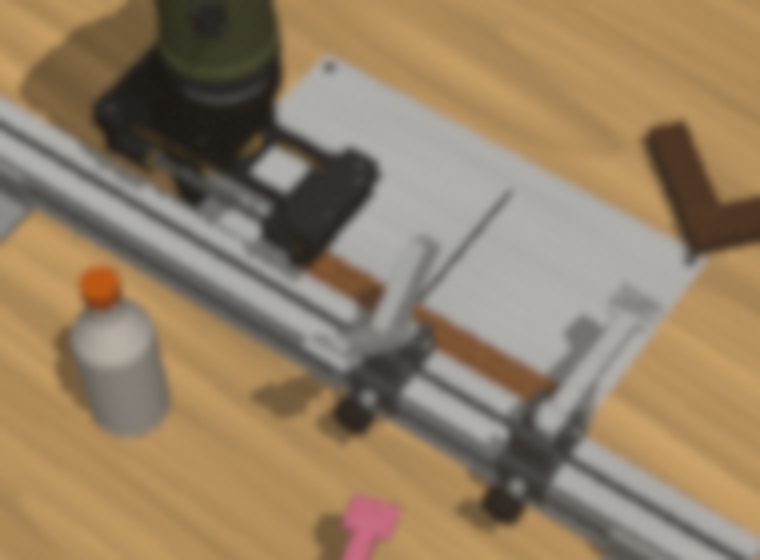

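The moulding's end is at about (550,385), just short of the far blade, and the near arm is still up. Last approach, slowly.

Call:
jog_arm:
  moves: [0,0.007,0,0,0,0,1,0,0.014,0,0,0,0,1,0,0.02,0,0,0,0,1,0,0.025,0,0,0,0,1,0,0.03,0,0,0,0,1,0,0.034,0,0,0,0,1,0,0.037,0,0,0,0,1,0,0.037,0,0,0,0,1]

```text
time: 16.45
position: [0.622, -0.1116, 0.0124]
tool_rot: [-0.102, 3.139, 0.001]
ft_force: [-0.4, -0.1, -0.6]
grip_width: 0.999
grip_force: 0.1
```

Run:
```python
from h import *
rows()
```

```text
now F [-0.0259 -0.1223  0.0124] ft [-0.44 -0.14 -0.59] t 16.45 q [ 0.02  0.46  0.14  1.71 -0.08  0.97  1.83] gw 1.0
```

Call:
jog_arm:
  moves: [0,0.003,0,0,0,0,1,0,0.006,0,0,0,0,1,0,0.009,0,0,0,0,1,0,0.012,0,0,0,0,1,0,0.014,0,0,0,0,1,0,0.014,0,0,0,0,1,0,0.014,0,0,0,0,1,0,0.014,0,0,0,0,1]

```text
time: 17.45
position: [0.6217, -0.1074, 0.0124]
tool_rot: [-0.102, 3.139, 0.001]
ft_force: [0.3, -0.5, 0.6]
grip_width: 0.999
grip_force: 0.1
```

Call:
jog_arm:
  moves: [0,0.002,0,0,0,0,1,0,0.004,0,0,0,0,1,0,0.006,0,0,0,0,1,0,0.008,0,0,0,0,1,0,0.01,0,0,0,0,1,0,0.01,0,0,0,0,1,0,0.01,0,0,0,0,1,0,0.01,0,0,0,0,1]

```text
time: 18.45
position: [0.6215, -0.1045, 0.0124]
tool_rot: [-0.102, 3.139, 0.001]
ft_force: [-0.6, -0.2, 0.3]
grip_width: 1.0
grip_force: 0.1
```

Call:
jog_arm:
  moves: [0,0.002,0,0,0,0,1,0,0.004,0,0,0,0,1,0,0.006,0,0,0,0,1,0,0.008,0,0,0,0,1,0,0.01,0,0,0,0,1,0,0.012,0,0,0,0,1,0,0.012,0,0,0,0,1,0,0.012,0,0,0,0,1]

```text
time: 19.45
position: [0.6213, -0.1027, 0.0126]
tool_rot: [-0.1, 3.139, -0.002]
ft_force: [0.2, -5.1, -0.3]
grip_width: 0.999
grip_force: 2.6
```

Run:
```python
from h import *
from bench import ctrl
rows()
im=ctrl.get_image('side'); pickle.dump(im,open('sd8.pkl','wb'));a=im['pixels'][165:265,285:435,::-1]
cv2.imwrite('pics/s8.png',cv2.resize(a,None,fx=5,fy=5,interpolation=cv2.INTER_CUBIC))
```

```text
now F [-0.026  -0.1135  0.0126] ft [ 0.23 -5.06 -0.28] t 19.45 q [ 0.01  0.45  0.14  1.72 -0.07  0.97  1.81] gw 1.0
```

View pics/s8.png

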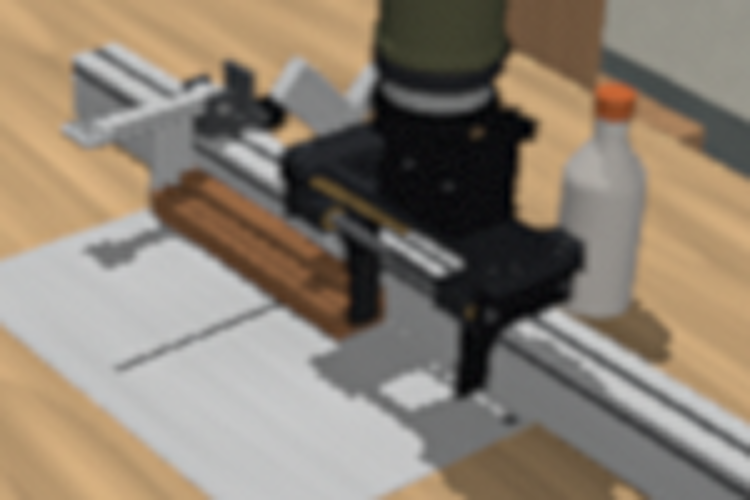

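The picture shows the moulding's end against the far blade at (160,190), its side along the fence, and 5 N on the finger at (360,310). I'll hold with slightly more pressure.

Call:
jog_arm:
  moves: [0,0.003,0,0,0,0,1,0,0.005,0,0,0,0,1,0,0.005,0,0,0,0,1,0,0.005,0,0,0,0,1,0,0.005,0,0,0,0,1,0,0.005,0,0,0,0,1,0,0.005,0,0,0,0,1,0,0.005,0,0,0,0,1]

```text
time: 20.5
position: [0.6212, -0.1027, 0.0126]
tool_rot: [-0.099, 3.139, -0.004]
ft_force: [1.5, -6.9, -0.2]
grip_width: 1.0
grip_force: 3.6
```

Run:
```python
from h import *
from bench import ctrl
rows()
im=ctrl.get_image('scene'); px=im['pixels'][:,:,::-1]
hsv=cv2.cvtColor(px.copy(),cv2.COLOR_BGR2HSV)
# expected moulding region only; front top edge sampled across known columns
for fy in (-.03,-.01,.01,.06,.08,.10,.12):
    res=[]
    for fx in np.arange(-.07,.0,.0005):
        u,v=proj(im,W(fx,fy,.018)); res.append(cv2.getRectSubPix(px,(1,1),(float(u),float(v)))[0,0].astype(float))
    r=np.array(res); sat=r[:,2]-r[:,0]; fxs=np.arange(-.07,.0,.0005)
    i=np.argmax(sat>40); print(fy, 'front edge fx', round(fxs[i],4), 'peak',sat.max())
```

```text
now F [-0.026  -0.1134  0.0126] ft [ 1.54 -6.92 -0.2 ] t 20.5 q [ 0.01  0.45  0.14  1.72 -0.07  0.97  1.81] gw 1.0
-0.03 front edge fx -0.0415 peak 59.0
-0.01 front edge fx -0.07 peak 7.0
0.01 front edge fx -0.0425 peak 61.0
0.06 front edge fx -0.0425 peak 75.0
0.08 front edge fx -0.042 peak 74.0
0.1 front edge fx -0.0425 peak 75.0
0.12 front edge fx -0.07 peak 31.0
```

The moulding's front edge is at fx −0.042 all along, so it is flat, and it has been pressed at 7 N. I'll back off and clear.

Call:
jog_arm:
  moves: [0,-0.02,0,0,0,0,1,0,-0.05,0,0,0,0,1,0,-0.1,0,0,0,0,1,0,-0.15,0,0,0,0,1,0.1,-0.15,-0.1,0,0,0,1,0.2,-0.15,-0.25,0,0,0,1,0.3,-0.15,-0.45,0,0,0,1,0.3,-0.15,-0.6,0,0,0,1]

```text
time: 21.55
position: [0.5324, -0.152, 0.1945]
tool_rot: [-0.097, 3.139, 0.001]
ft_force: [0.6, 0.2, -1.0]
grip_width: 0.999
grip_force: 0.0
```

Run:
```python
from h import *
from bench import ctrl
rows()
im=ctrl.get_image('scene'); px=im['pixels'][:,:,::-1].copy()
fxs=np.arange(-.07,.0,.0005); samp=lambda p:(lambda c:float(c[2])-float(c[0]))(cv2.getRectSubPix(px,(1,1),tuple(map(float,proj(im,p))))[0,0])
for fy in (-.05,-.03,.01,.06,.08,.1):
    s=np.array([samp(W(f,fy,.018)) for f in fxs]); print(fy,round(fxs[np.argmax(s>40)],4),s.max())
cv2.imwrite('pics/c9.png',cv2.resize(px[130:270,200:390],None,fx=4,fy=4,interpolation=cv2.INTER_CUBIC))
```

```text
now F [-0.1179 -0.1569  0.1945] ft [ 0.62  0.16 -1.03] t 21.55 q [ 0.06  0.13  0.18  1.74 -0.03  1.27  1.88] gw 1.0
-0.05 -0.042 72.0
-0.03 -0.0415 57.0
0.01 -0.042 58.0
0.06 -0.042 73.0
0.08 -0.042 72.0
0.1 -0.042 73.0
```

View pics/c9.png

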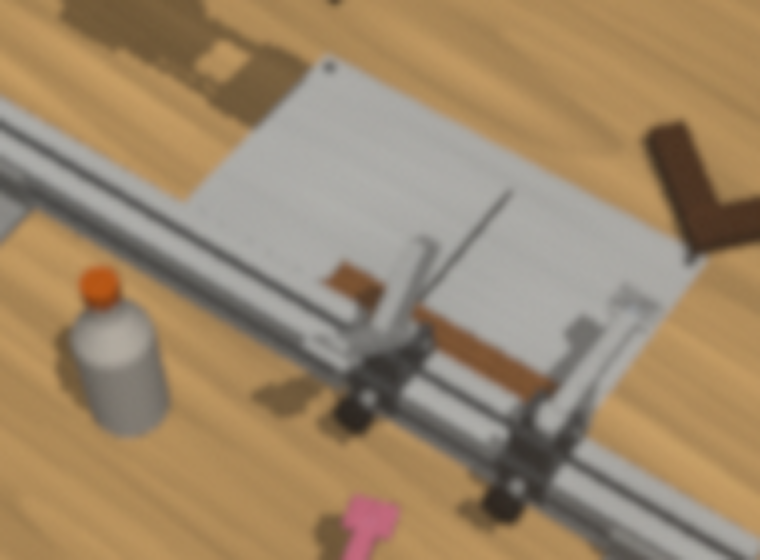

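The near arm is up on its rest, with its lip at about (330,345). The far arm is down at (600,350), and the moulding lies flat along the fence at (345,268)-(550,385), home against the far blade. Handing in.

```bash
python3 -c "
from bench import ctrl
print(ctrl.close_job())"
```

```text
the job is handed in; nothing more can be done
None
```

The job is handed in with no verdict returned: the near stop is up on its rear rest, and the moulding was pressed home against the far stop at about 7 N, flat along the fence by the last camera check.

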